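Load the index slide and lock it under the dial gauge

TASK

Put the plain 84 mm aluminium block (not the longer one or the round one) into the recess of the slide carriage and press it down firmly until it is fully home. Then pull up the black knob of the index plunger, slide the carriage along so that the block is under the round dial gauge (not the camera), and let the plunger drop fully into the hole there so that the carriage is locked. Leave the block in its recess, do not knock the gauge or the camera, and leave the other pieces where they are.

Things in the scene. Friction and masses are not known exactly. Their poses are not given: they have to be found in the camera images.
- fixture: Index slide: grey base plate fixed to the table, 205 (its x) by 400 (its y) by 12 mm, place and yaw vary. Origin on the table, mid-length. Its y is the sliding direction; its -x side, nearer the robot, is the knob side. A steel index bar, top 30 mm above the table, runs along y at x = -80 mm with three 14 mm holes at y = -100, 0, +100 mm: 0 for loading, the outer two for the two measuring stations.
- carriage (a joint): Carriage position along fixture y, m: 0 = loading hole (start), +-0.100 = outer holes, stops at +-0.125. Friction 2.5 N plus 12 N per m/s; stays where left; about 2 mm play each way when the pin is in a hole. It is an aluminium nest plate 85 (x) by 130 (y) mm with a 50 mm wide tongue to the knob side, both with their top 46 mm above the table.
- plunger (a joint): Lift of the spring plunger on the carriage, m: 0 = pin fully in a hole; 0.010 = pin riding on the index bar; 0.018 = fully pulled. Pull straight up: 5.5 N at 0, 10 N at 0.018; the spring returns it when let go. Let go between holes, the round-ended 10 mm pin rides on the bar while the carriage is pushed, and drops in by itself when a hole comes under it.
- knob_top (a point): Centre of the top face of the black plunger knob: upright cylinder, 40 mm diameter, 28 mm high, top 106 mm above the table with the pin in a hole, at fixture x = -80 mm. It rises with the plunger and moves with the carriage. Below it a barrel of only 24 mm diameter stands on the tongue (46 to 75 mm above the table), so fingers can reach past the knob.
- nest (a point): Centre of the floor of the recess in the carriage, at fixture x = +35 mm, 34 mm above the table; moves with the carriage. The recess is 41 mm (fixture x) by 87 mm (fixture y) and 12 mm deep, chamfered, its long side along the sliding direction.
- block: The block to load: plain aluminium, 38 mm (its x) by 84 mm (its y) by 36 mm high, small dark disc on top, about 0.3 kg. Origin at the centre of its underside. Home in the recess its origin is at the nest point and it stands 24 mm proud of the carriage. Either way round fits.
- long_block: Bystander: the same aluminium but 116 mm long (38 by 116 by 36 mm), too long for the recess. Origin at the centre of its underside.
- puck: Bystander: round aluminium piece, 60 mm diameter, 36 mm high. Origin at the centre of its underside.
- dial_stand: Fixed stand with the round dial gauge (58 mm dial, face tilted up, centre 172 mm above the table) over one outer place of the slide, left or right at random. Origin at the foot of its column, on the table behind the slide (fixture x = +130, y = +-100 mm). Column 210 mm tall, 22 mm thick; the gauge hangs 95 mm from it towards the knob side.
- dial_tip (a point): Lower end of the dial gauge's 6 mm thick contact tip, 85 mm above the table, straight above where the nest centre must be; a home block passes 15 mm beneath it.
- camera_stand: Fixed stand with an inspection camera (white box 50 by 46 mm, 64 mm tall, its top 210 mm above the table, black lens barrel 38 mm wide pointing down) over the other outer place. Origin at the foot of its column, as for the dial stand; same column and overhang.
- camera_tip (a point): Lower end of the camera's lens barrel, 113 mm above the table.
- weight: Bystander: steel laboratory weight with a knob, 48 mm diameter, 74 mm tall. Origin at the centre of its underside.
- bottle: Bystander: clear plastic bottle, 60 mm diameter, 150 mm tall. Origin at the centre of its underside.
- beaker: Bystander: glass beaker, 70 mm diameter, 90 mm tall. Origin at the centre of its underside.
Things that resemble listed ones, but are neither listed nor needed, are in the scene too. What is shaped like the block but green or turquoise is not meant.

How it is judged:
By the outcome, as a careful person would: the job done as asked, in the order asked, and still so for the second after the job is handed in, with the robot touching nothing.
It also fails if it takes over 72 s, if anything falls off the work surface, if the arm or the gripper's body presses on something with over 40 N, if the wrist force passes 120 N, or if a joint passes its speed limit or range.

ROBOT

A 6-joint arm with a two-finger parallel gripper is mounted at the origin on the work surface. World frame = base frame: x ahead of the robot, y to its left, z up, the work surface at z = 0. Lengths are in m, angles in rad, forces in N, time in s.
With the tool pointing down it reaches from about 0.375 to 0.975 m from the base axis. Payload 3.8 kg.
Tool frame: the origin (TCP) lies midway between the tips of the shut fingers; the grasp point (between the pads) lies 19 mm behind it; z points along the fingers, y is the direction in which the jaws open and shut (so a half turn about z gives the same grasp; the last joint's range is limited). The gripper opens to 88 mm and grips with 3 to 60 N. Pads are 18 mm wide; open, the fingers measure 123 mm over their backs; the gripper's body (75 mm by 187 mm) begins 45 mm behind the grasp point.
Start: joints at [1.278, 0.264, 1.604, -0, 1.274, -0.037], TCP at [0.171, 0.653, 0.239] pointing down, gripper open.
Joint ranges: [-2.63, 2.63], [-0.94, 2.18], [0.31, 2.57], [-1.31, 4.45], [0, 2.66], [-2.55, 2.55]. Speed limits (rad/s): [2.57, 2.57, 3.14, 3.14, 3.14, 3.14].

INTERFACE

Orientations are given as a rotation vector (axis times angle).
In Python, from workcell import manip gives the robot as it stands. The module is installed in compiled form; this text tells all that it offers.
- The arm moves only by the shell command python3 -m handwheel 'ROWS'. ROWS is JSON, one flat list of numbers, 5 for each row, row after row: the opening in per cent of the stroke, from 0 (shut) to 100 (fully open), then the shift along the tool's x, y, z in m, then the turn about the tool's z in degrees. In form: [grip, dx, dy, dz, roll, grip, dx, dy, dz, roll, ...]. A call has exactly 10 rows; each row shifts and turns the pose as measured when the row begins, along the tool's axes as they then stand; what a row does not reach is not made up. A row lasts 1/12 s, in which the tool goes at most 41.7 mm and 7.16 degrees, less where a joint would pass 70% of its speed; a pose out of reach is approached as far as the arm can. A call with a gripper value outside its range is refused whole. The fingers move at their own pace and stop on an object; the grip force is fixed at half the most. Time passes only in rows, so rows that do not move let the fingers close, or fill a call up. It gives the time, the measured TCP pose, the force and the opening at its end, in the units of the state.
- manip.sense(): the state, without advancing time (a new reading comes with each control period).
- manip.camera(name): name is "scene" or "top"; returns a dict with "pixels" (480x640x3 uint8, blue, green, red), "K" (3x3 intrinsics, pixels), "camera_from_world" (4x4, takes a point from world to camera coordinates). Camera axes: x right, y down, z forward; pixel columns grow to the right and rows downward; lengths in m; the calibration is good to about 2 mm. A picture is of the moment at which its call begins. There is no depth.
- manip.hand_in(): hands the job in, once; it reports no verdict.
The state is a dict: "time": time; "joints": joint angles; "joint_velocities": joint speeds; "effort": joint torques, N m; "tcp_pos": TCP position; "tool_rot": TCP orientation; "contact_force": force on the tool from outside, world axes, zero at the start; "moment": the same for the moment, N m; "finger_gap": finger opening in m.
Only numpy, scipy, OpenCV 4.12 (cv2) and the standard library are available. Lean on these libraries where they do the work, as an engineer would, in place of code of your own. Each camera call takes 0.05 s, during which the arm holds its last target.

## Working session

There is one attempt and no reset: what is moved stays moved. The work goes in short steps, Python scripts to look and compute and a shell command to move; the robot and the scene stay as the last step left them, time stands still between calls to the robot, and variables do not carry over. Pictures are saved under pics/ and viewed, and the job is handed in when it is done.

```bash
mkdir -p pics
python3 - <<'E'
from workcell import manip
import cv2,numpy as np
for n in ("scene","top"):
    c=manip.camera(n); cv2.imwrite(f"pics/{n}0.png",c["pixels"]); print(n,c["K"].tolist() if hasattr(c["K"],'tolist') else c["K"]); print(np.round(c["camera_from_world"],4))
s=manip.sense(); print({k:np.round(v,4) for k,v in s.items()})
E
```

```text
scene [[510.22711359797546, 0.0, 318.86548499063946], [0.0, 510.22711359797546, 233.04920801977883], [0.0, 0.0, 1.0]]
[[-0.359   0.9333  0.0118  0.0979]
 [ 0.6815  0.2707 -0.6799 -0.3581]
 [-0.6377 -0.236  -0.7333  1.716 ]
 [ 0.      0.      0.      1.    ]]
top [[540.8907102066712, 0.0, 325.27927096088126], [0.0, 540.8907102066712, 249.23770614133588], [0.0, 0.0, 1.0]]
[[ 0.0228 -0.9997  0.0086  0.1188]
 [-0.9986 -0.0232 -0.0474  0.5815]
 [ 0.0476 -0.0075 -0.9988  1.595 ]
 [ 0.      0.      0.      1.    ]]
{'time': np.float64(0.1), 'joints': array([ 1.2781,  0.2647,  1.6052,  0.    ,  1.2737, -0.0369]), 'joint_velocities': array([-0.0008, -0.0019, -0.0024,  0.0008,  0.0008,  0.0002]), 'effort': array([-4.00000e-04, -5.03618e+01, -3.58070e+01,  7.30000e-02,
        2.34000e-02, -1.00000e-04]), 'tcp_pos': array([0.1706, 0.6524, 0.2375]), 'tool_rot': array([-4.0060e-01, -3.1156e+00,  3.1000e-03]), 'contact_force': array([0.5711, 1.0901, 0.2243]), 'moment': array([-0.0232,  0.0105,  0.0239]), 'finger_gap': np.float64(0.088)}
```

View pics/scene0.png

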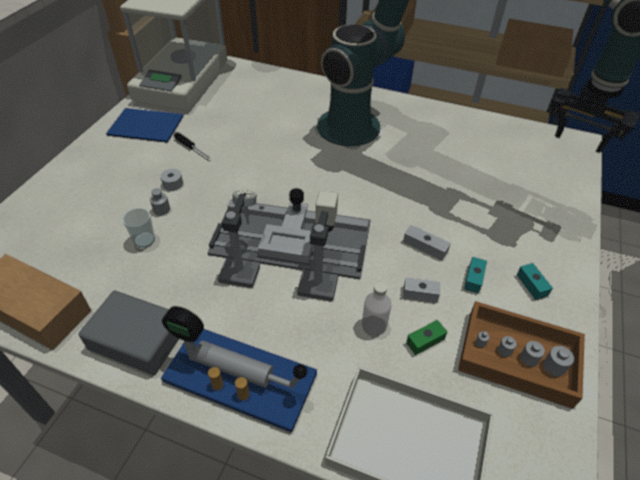

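View pics/top0.png

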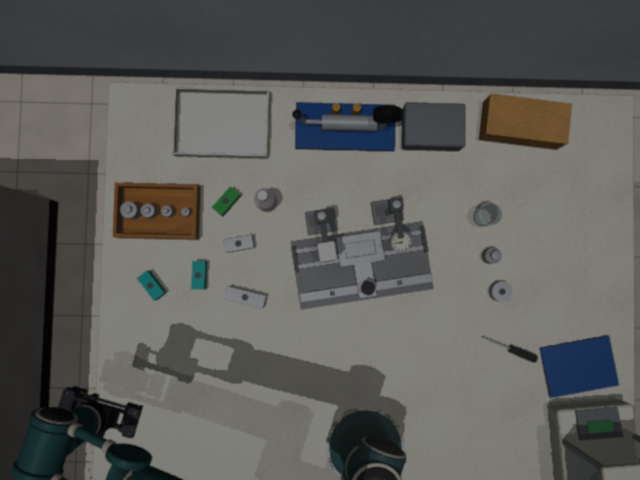

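The top view shows the slide around (362,265), with the dial on the right at (400,241) (fixture -y) and the camera on the left at (327,250). The short block is at (238,243) and the long block at (246,296). I'll measure these next.

```bash
cat > h.py <<'E'
from workcell import manip
import cv2,numpy as np
def ray(c,u,v,z):
    K=np.array(c["K"]);T=np.array(c["camera_from_world"]);R=T[:3,:3];o=-R.T@T[:3,3]
    d=R.T@np.linalg.inv(K)@np.array([u,v,1.0]); return o+d*(z-o[2])/d[2]
def proj(c,p):
    T=np.array(c["camera_from_world"]);q=T[:3,:3]@np.array(p)+T[:3,3];q=np.array(c["K"])@q;return q[:2]/q[2]
E
python3 - <<'E'
from h import *
c=manip.camera("top");im=c["pixels"]
a=cv2.resize(im[190:320,280:440],None,fx=5,fy=5,interpolation=cv2.INTER_CUBIC)
cv2.imwrite("pics/t_fix.png",np.clip(a*1.3,0,255).astype(np.uint8)[:600])
b=cv2.resize(im[225:310,215:275],None,fx=7,fy=7,interpolation=cv2.INTER_CUBIC);cv2.imwrite("pics/t_blk.png",b)
s=manip.camera("scene")
cv2.imwrite("pics/s_fix.png",cv2.resize(s["pixels"][180:305,200:380],None,fx=4.4,fy=4.4,interpolation=cv2.INTER_CUBIC))
E
```

```text
(no output)
```

View pics/t_fix.png

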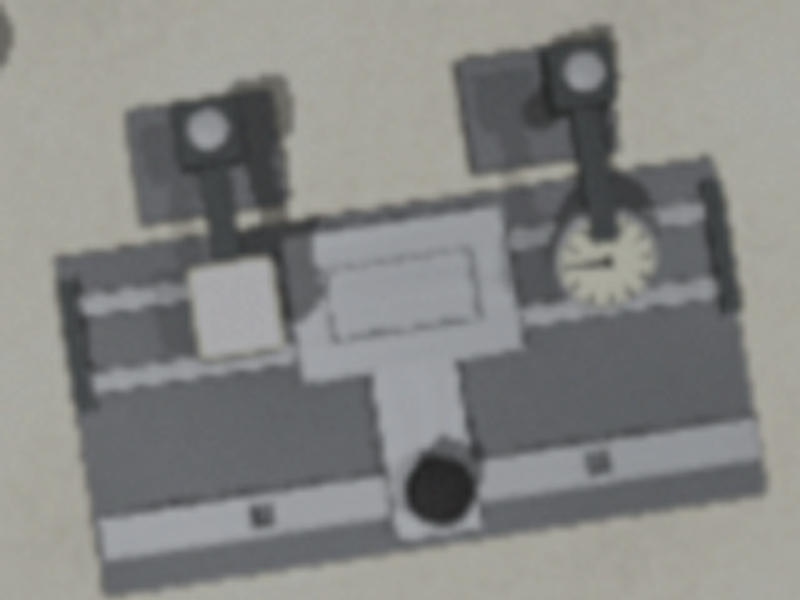

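View pics/t_blk.png

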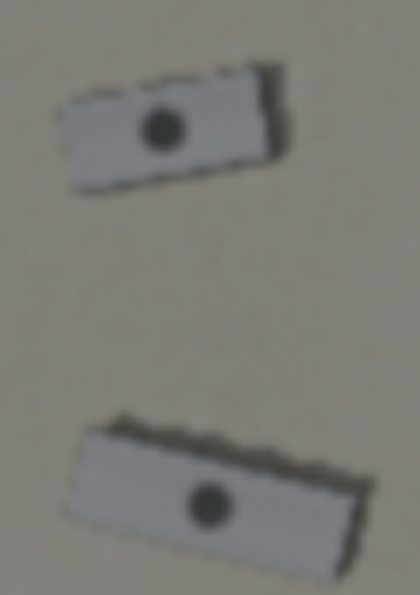

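View pics/s_fix.png

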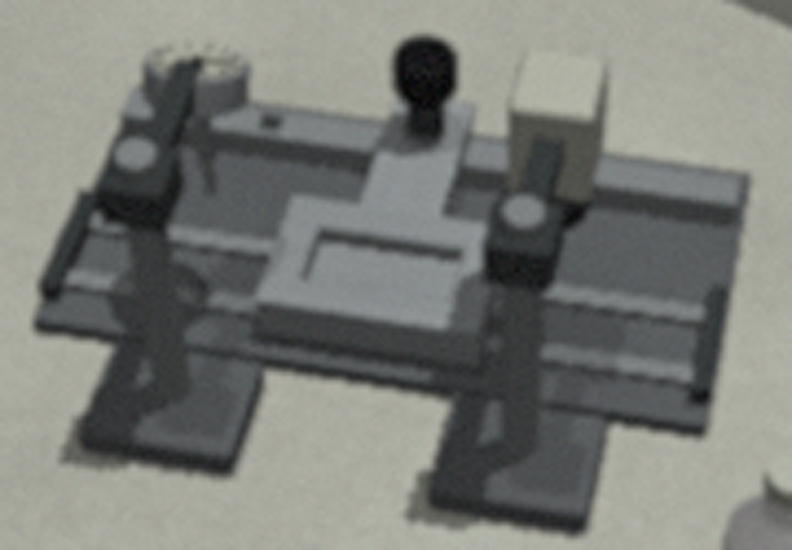

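Run:
```python
from h import *
c=manip.camera("top");im=c["pixels"];
f=lambda x,y,z:ray(c,280+(x+.5)/5-.5,190+(y+.5)/5-.5,z)
h1=f(262,516,.03);h2=f(598,462,.03)
print("holes",h1,h2,np.linalg.norm(h1-h2))
co=[f(*p,.012) for p in [(55,258),(712,157),(765,492),(105,593)]]
for i in range(4):print(co[i].round(4),np.linalg.norm(co[i]-co[i-1]).round(4))
print("base ctr",np.mean(co,0))
rc=[f(*p,.046) for p in [(328,268),(473,247),(482,316),(340,340)]];print("nest",np.mean(rc,0))
print("plate",np.mean([f(*p,.046) for p in [(278,225),(503,207),(520,347),(303,382)]],0))
g=cv2.cvtColor(im,cv2.COLOR_BGR2GRAY)
m=((g<45)).astype(np.uint8);m[:270]=0;m[305:]=0;m[:,:350]=0;m[:,385:]=0
n,l,st,ce=cv2.connectedComponentsWithStats(m);i=1+np.argmax(st[1:,4]);print("knob px",ce[i],st[i]);print(ray(c,*ce[i],.106))
y=np.arctan2(*( (h1-h2)[[0,1]]*[-1,1]));print("yaw holes",np.degrees(y))
o=(h1+h2)/2;R=np.array([[np.cos(y),-np.sin(y)],[np.sin(y),np.cos(y)]])
print("yaw base",np.degrees(np.arctan2(-(co[0]-co[1])[0],(co[0]-co[1])[1])))
O=o[:2]+R@[.08,0];print("O",O,"nest",O+R@[.035,0],"tips",O+R@[.035,-.1],O+R@[.035,.1])
# blocks: saturation low, bluish vs. table
print("px table/block",im[270,230],im[243,230],im[296,235])
d=im[...,0].astype(int)-im[...,2]
M=((d>4)&(g>95)).astype(np.uint8);M[:225]=0;M[310:]=0;M[:,:215]=0;M[:,275:]=0
M=cv2.morphologyEx(M,cv2.MORPH_CLOSE,np.ones((5,5)))
for k in cv2.findContours(M,0,2)[0]:
    if cv2.contourArea(k)<100:continue
    r=cv2.minAreaRect(k);b=np.array([ray(c,*p,.036) for p in cv2.boxPoints(r)])
    e=[b[1]-b[0],b[2]-b[1]];e.sort(key=np.linalg.norm);L=e[1]
    print("blk",r,b.mean(0).round(4),[np.linalg.norm(q).round(4) for q in e],"yaw of long axis vs y",np.degrees(np.arctan(-L[0]/L[1])))
m=((g<75)).astype(np.uint8);
for (u,v) in [(238,243),(245,297)]:
    q=np.zeros_like(m);q[v-6:v+7,u-6:u+7]=m[v-6:v+7,u-6:u+7]
    n,l,st,ce=cv2.connectedComponentsWithStats(q);i=1+np.argmax(st[1:,4]);print("disc",ce[i],st[i][4],ray(c,*ce[i],.036))
```

```text
holes [0.45045705 0.1096339  0.03      ] [ 0.48653139 -0.0870409   0.03      ] 0.19995582830857664
[0.6002 0.2358 0.012 ] 0.2009
[ 0.6698 -0.1549  0.012 ] 0.3969
[ 0.4708 -0.1893  0.012 ] 0.202
[0.4023 0.2011 0.012 ] 0.3964
base ctr [0.53580018 0.02321167 0.012     ]
nest [0.58264149 0.02905583 0.046     ]
plate [0.58408099 0.03184166 0.046     ]
knob px [367.616 287.256] [362 281  13  13 125]
[0.47061071 0.01211436 0.106     ]
yaw holes 10.393730904399426
yaw base 10.099378350124622
O [0.54718152 0.02572942] nest [0.58160721 0.03204383] tips [ 0.59964836 -0.06631529] [0.56356606 0.13040295]
px table/block [120 128 128] [125 122 121] [128 125 123]
blk ((244.85296630859375, 296.5882568359375), (37.83555603027344, 11.399173736572266), 14.03624439239502) [0.4339 0.3636 0.036 ] [np.float64(0.0331), np.float64(0.1104)] yaw of long axis vs y -12.703314841956526
blk ((238.37998962402344, 243.3400115966797), (11.359227180480957, 26.743375778198242), 79.69515228271484) [0.5889 0.3871 0.036 ] [np.float64(0.0334), np.float64(0.0782)] yaw of long axis vs y 11.692638502294264
disc [238. 243.] 21 [0.58988807 0.38828098 0.036     ]
disc [244.38095238 296.76190476] 21 [0.43338585 0.36493109 0.036     ]
```

The measurements agree with the given sizes: holes 200 mm apart (expected 200), base 397×201 mm. The slide yaw is about 10.3° and the short block is at (0.589, 0.388). Moving towards it.

```bash
cat > d.py <<'E'
import sys
from h import *
from scipy.spatial.transform import Rotation as Ro
x,y,z,yaw=map(float,sys.argv[1:5])
s=manip.sense();R=Ro.from_rotvec(s["tool_rot"]).as_matrix();p=np.array(s["tcp_pos"])
d=R.T@(np.array([x,y,z])-p);ya=np.degrees(np.arctan2(R[1,1],R[0,1]))
r=(ya-yaw+90)%180-90
print("t",round(float(s["time"]),2),"p",p.round(4),"jawyaw",ya.round(2),"tiltz",R[:,2].round(4),"d_tool",d.round(4),"roll",round(r,2),"F",np.round(s["contact_force"],1),"gap",round(float(s["finger_gap"]),4),"j6",round(float(s["joints"][5]),2))
E
python3 -m handwheel '[100,-0.038,-0.012,0,0,100,-0.038,-0.012,0,0,100,-0.038,-0.012,0,0,100,-0.038,-0.012,0,0,100,-0.038,-0.012,0,0,100,-0.038,-0.012,0,0,100,-0.038,-0.012,0,0,100,-0.038,-0.012,0,0,100,-0.038,-0.012,0,0,100,-0.038,-0.012,0,0]'
python3 d.py .5895 .3878 .12 11
```

```text
time: 1.08
tcp_pos: [0.5133, 0.4386, 0.2356]
tool_rot: [-0.376, -3.115, -0.001]
contact_force: [0.9, 0.1, -0.1]
finger_gap: 0.0878
t 1.08 p [0.5133 0.4386 0.2356] jawyaw 76.24 tiltz [-0.0037  0.0011 -1.    ] d_tool [-0.0865 -0.0312  0.1153] roll 65.24 F [ 0.9  0.1 -0.1] gap 0.0878 j6 -0.66
```

```bash
python3 -m handwheel '[100,0,0,0,6.5,100,0,0,0,6.5,100,0,0,0,6.5,100,0,0,0,6.5,100,0,0,0,6.5,100,0,0,0,6.5,100,0,0,0,6.5,100,0,0,0,6.5,100,0,0,0,6.5,100,0,0,0,6.5]'
python3 d.py .5895 .3878 .1 11
```

```text
time: 1.92
tcp_pos: [0.5239, 0.4283, 0.2327]
tool_rot: [-2.074, -2.36, 0.008]
contact_force: [0.1, -0.1, 0.6]
finger_gap: 0.0883
t 1.92 p [0.5239 0.4283 0.2327] jawyaw 7.39 tiltz [-0.0035 -0.0035 -1.    ] d_tool [-0.0482  0.0604  0.1326] roll -3.61 F [ 0.1 -0.1  0.6] gap 0.0883 j6 0.52
```

```bash
python3 -m handwheel '[100,-0.0095,0.012,0.01,-0.8,100,-0.0095,0.012,0.025,-0.8,100,-0.0095,0.012,0.025,-0.8,100,-0.0095,0.012,0.025,-0.8,100,-0.0095,0.012,0.025,-0.4,100,0,0,0.02,0,100,0,0,0,0,100,0,0,0,0,100,0,0,0,0,100,0,0,0,0]'
python3 d.py .5895 .3878 .016 11
python3 - <<'E'
from h import *
c=manip.camera("top");cv2.imwrite("pics/t2.png",cv2.resize(c["pixels"][190:320,170:330],None,fx=5,fy=5,interpolation=cv2.INTER_CUBIC)[:600])
c=manip.camera("scene");cv2.imwrite("pics/s2.png",cv2.resize(c["pixels"][200:340,340:500],None,fx=4,fy=4,interpolation=cv2.INTER_CUBIC))
E
```

```text
time: 2.75
tcp_pos: [0.594, 0.391, 0.1016]
tool_rot: [2.0, 2.422, 0.002]
contact_force: [0.2, 0.0, 1.2]
finger_gap: 0.0878
t 2.75 p [0.594  0.391  0.1016] jawyaw 10.91 tiltz [ 8.e-04  8.e-04 -1.e+00] d_tool [-0.0024 -0.0051  0.0856] roll -0.09 F [0.2 0.  1.2] gap 0.0878 j6 0.36
```

View pics/s2.png

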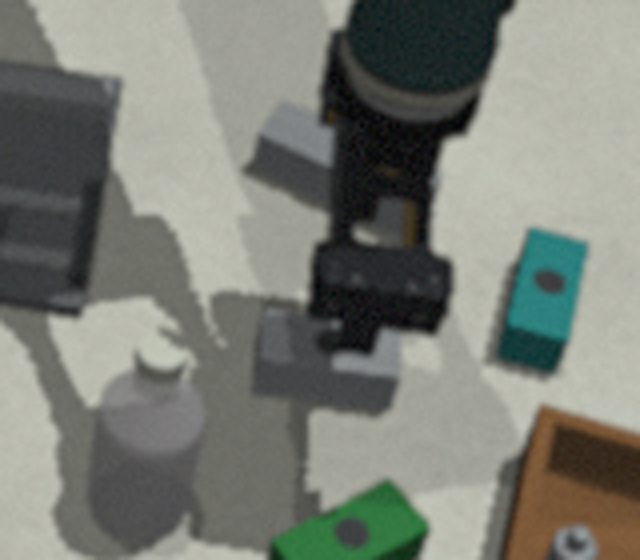

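The scene view shows the open jaws straddling the short block at about (325,350) in the crop. Before descending I'll check the clearance to the green block and the bottle.

Run:
```python
from h import *
c=manip.camera("top");s=manip.camera("scene")
print("bottle cap top",ray(c,266,197,.15),"green",[ray(c,*p,.036).round(3) for p in [(227,201),(216,209),(222,214),(231,189)]])
print("bottle base scene",ray(s,376,326,0), ray(s,377,290,.15))
```

```text
bottle cap top [0.71109412 0.29821085 0.15      ] green [array([0.713, 0.424, 0.036]), array([0.688, 0.456, 0.036]), array([0.674, 0.438, 0.036]), array([0.749, 0.414, 0.036])]
bottle base scene [0.71757143 0.313239   0.        ] [0.72925857 0.30424421 0.15      ]
```

View pics/t2.png

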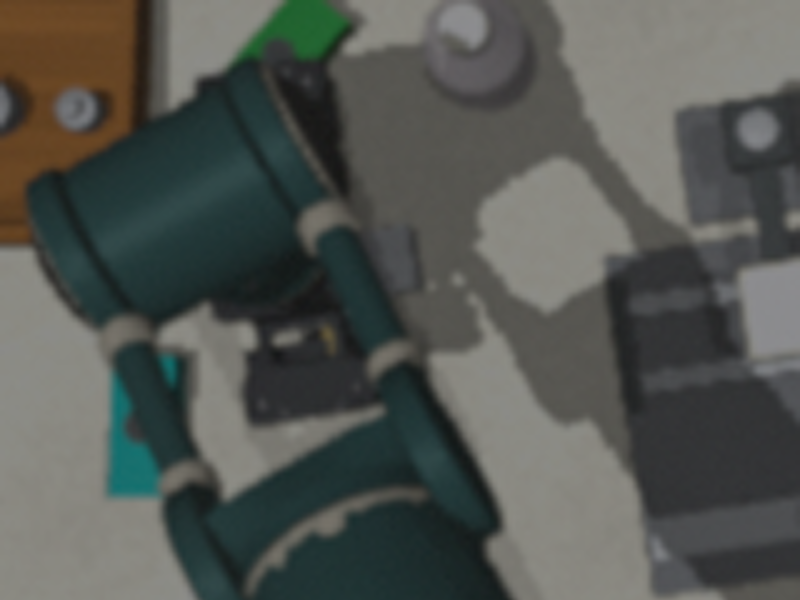

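The bottle at (0.715, 0.307) and the green block are both clear of the gripper's body. Descending.

```bash
python3 -m handwheel '[100,-0.0012,-0.0025,0.015,0,100,-0.0012,-0.0025,0.02,0,100,0,0,0.02,0,100,0,0,0.013,0,100,0,0,0.005,0,100,0,0,0,0,100,0,0,0,0,100,0,0,0,0,100,0,0,0,0,100,0,0,0,0]'
python3 d.py .5895 .3878 .016 11
```

```text
time: 3.78
tcp_pos: [0.5957, 0.3938, 0.0386]
tool_rot: [1.993, 2.42, 0.031]
contact_force: [-0.5, -0.2, -0.8]
finger_gap: 0.0879
t 3.78 p [0.5957 0.3938 0.0386] jawyaw 11.05 tiltz [ 0.0177  0.0113 -0.9998] d_tool [-0.0049 -0.0077  0.0224] roll 0.05 F [-0.5 -0.2 -0.8] gap 0.0879 j6 0.36
```

```bash
python3 -m handwheel '[100,-0.002,-0.003,-0.01,0,100,-0.002,-0.003,-0.01,0,100,-0.001,-0.002,0,0,100,0,0,0.002,0,100,0,0,0.003,0,100,0,0,0.003,0,100,0,0,0.003,0,100,0,0,0.003,0,100,0,0,0.003,0,100,0,0,0.003,0]'
python3 d.py .5895 .3878 .016 11
```

```text
time: 4.62
tcp_pos: [0.5902, 0.3877, 0.0428]
tool_rot: [1.992, 2.418, 0.041]
contact_force: [-0.0, 0.3, 0.9]
finger_gap: 0.0882
t 4.62 p [0.5902 0.3877 0.0428] jawyaw 11.04 tiltz [ 0.0232  0.0145 -0.9996] d_tool [-0.     -0.0013  0.0268] roll 0.04 F [-0.   0.3  0.9] gap 0.0882 j6 0.35
```

```bash
python3 -m handwheel '[100,0,0,0,0,100,0,0,0,0,100,0,0,0,0,100,0,0,0,0,100,0,0,0,0,100,0,0,0,0,100,0,0,0,0,100,0,0,0,0,100,0,0,0,0,100,0,0,0,0]'>/dev/null
python3 d.py .5895 .3878 .016 11
python3 -m handwheel '[100,0,0,-0.01,0,100,0,0,-0.01,0,100,0,0,-0.01,0,100,0,0,-0.01,0,100,0,0,-0.01,0,100,0,0,-0.01,0,100,0,0,0,0,100,0,0,0,0,100,0,0,0,0,100,0,0,0,0]'>/dev/null
python3 d.py .5895 .3878 .016 11
```

```text
t 5.45 p [0.5894 0.3873 0.0408] jawyaw 11.04 tiltz [ 0.0208  0.0131 -0.9997] d_tool [ 0.0002 -0.0004  0.0248] roll 0.04 F [0.1 0.4 0.5] gap 0.0884 j6 0.35
t 6.28 p [0.5898 0.3875 0.1115] jawyaw 11.03 tiltz [ 0.0262  0.0164 -0.9995] d_tool [-0.0007 -0.003   0.0955] roll 0.03 F [ 1.1 -0.4 -0.3] gap 0.0883 j6 0.35
```

```bash
python3 -m handwheel '[100,0,-0.02,0,0,100,0,-0.02,0,0,100,0,-0.02,0,0,100,0,0,0,0,100,0,0,0,0,100,0,0,0,0,100,0,0,0,0,100,0,0,0,0,100,0,0,0,0,100,0,0,0,0]'>/dev/null
python3 d.py .5895 .3878 .016 11
python3 -m handwheel '[100,0,0.02,0,0,100,0,0.02,0,0,100,0,0.02,0,0,100,0,0,0,0,100,0,0,0,0,100,0,0,0,0,100,0,0,0,0,100,0,0,0,0,100,0,0,0,0,100,0,0,0,0]'>/dev/null
python3 d.py .5895 .3878 .016 11
```

```text
t 7.12 p [0.5309 0.3747 0.1048] jawyaw 10.95 tiltz [ 0.023   0.0135 -0.9996] d_tool [0.0009 0.0578 0.0903] roll -0.05 F [-0.1 -0.2  0.6] gap 0.088 j6 0.39
t 7.95 p [0.5898 0.3857 0.1052] jawyaw 10.95 tiltz [ 0.0199  0.012  -0.9997] d_tool [ 0.0014 -0.0018  0.0892] roll -0.05 F [ 0.2  0.6 -0.5] gap 0.0883 j6 0.35
```

```bash
python3 -m handwheel '[100,0,0,-0.03,0,100,0,0,-0.03,0,100,0,0,-0.03,0,100,0,0,0,0,100,0,0,0,0,100,0,0,0,0,100,0,0,0,0,100,0,0,0,0,100,0,0,0,0,100,0,0,0,0]'>/dev/null
python3 d.py .5895 .3878 .016 11
python3 -m handwheel '[100,0,0,0.009,0,100,0,0,0.009,0,100,0,0,0.009,0,100,0,0,0.009,0,100,0,0,0.009,0,100,0,0,0.009,0,100,0,0,0.009,0,100,0,0,0.009,0,100,0,0,0.009,0,100,0,0,0.009,0]'>/dev/null
python3 d.py .5895 .3878 .016 11
```

```text
t 8.78 p [0.5818 0.3828 0.1921] jawyaw 11.07 tiltz [ 0.01    0.0063 -0.9999] d_tool [0.0027 0.0065 0.1762] roll 0.07 F [ 0.6 -0.1 -0. ] gap 0.0882 j6 0.35
t 9.62 p [0.5811 0.3823 0.0894] jawyaw 11.06 tiltz [ 0.0056  0.0037 -1.    ] d_tool [0.0036 0.0088 0.0735] roll 0.06 F [ 0.4  0.5 -0.1] gap 0.0882 j6 0.35
```

```bash
python3 -m handwheel '[100,0.001,0.002,0.008,0,100,0.001,0.002,0.008,0,100,0.001,0.002,0.008,0,100,0,0.0015,0.008,0,100,0,0,0.008,0,100,0,0,0.008,0,100,0,0,0.007,0,100,0,0,0.004,0,100,0,0,0,0,100,0,0,0,0]'>/dev/null
python3 d.py .5895 .3878 .016 11
```

```text
t 10.45 p [0.588  0.3868 0.0208] jawyaw 11.06 tiltz [ 0.0026  0.0018 -1.    ] d_tool [0.0007 0.0017 0.0048] roll 0.06 F [-0.4 -0.9 -0.4] gap 0.0877 j6 0.35
```

```bash
python3 -m handwheel '[100,0,0.001,0.003,0,100,0,0,0.002,0,60,0,0,0,0,40,0,0,0,0,0,0,0,0,0,0,0,0,0,0,0,0,0,0,0,0,0,0,0,0,0,0,0,0,0,0,0,0,0,0]'>/dev/null
python3 d.py .5895 .3878 .016 11
python3 -m handwheel '[0,0,0,0,0,0,0,0,0,0,0,0,0,-0.002,0,0,0,0,-0.01,0,0,0,0,-0.015,0,0,0,0,-0.02,0,0,0,0,-0.02,0,0,0,0,-0.02,0,0,0,0,-0.01,0,0,0,0,0,0]'>/dev/null
python3 d.py .5895 .3878 .016 11
```

```text
t 11.28 p [0.5907 0.388  0.0184] jawyaw 11.06 tiltz [ 0.0066  0.0043 -1.    ] d_tool [ 0.     -0.0012  0.0024] roll 0.06 F [-1.1  0.8 -1.7] gap 0.0379 j6 0.35
t 12.12 p [0.5865 0.3854 0.1194] jawyaw 11.06 tiltz [-1.9e-03 -8.0e-04 -1.0e+00] d_tool [0.0018 0.0036 0.1034] roll 0.06 F [ 0.7  0.3 -2. ] gap 0.0379 j6 0.35
```

Gripped, with a gap of 37.9 mm, which matches the block's 38 mm width. Next I'll refine the recess position from the earlier clean pictures.

Run:
```python
from h import *
a=cv2.imread("pics/top0.png")[228:272,325:391]; a=cv2.resize(a,None,fx=12,fy=12,interpolation=cv2.INTER_CUBIC)
g=cv2.createCLAHE(3,(2,2)).apply(cv2.cvtColor(a,cv2.COLOR_BGR2GRAY));cv2.imwrite("pics/nz.png",g)
a=cv2.imread("pics/scene0.png")[222:262,255:321]; a=cv2.resize(a,None,fx=12,fy=12,interpolation=cv2.INTER_CUBIC)
g=cv2.createCLAHE(3,(2,2)).apply(cv2.cvtColor(a,cv2.COLOR_BGR2GRAY));cv2.imwrite("pics/nzs.png",g)
```

```text
(no output)
```

View pics/nz.png

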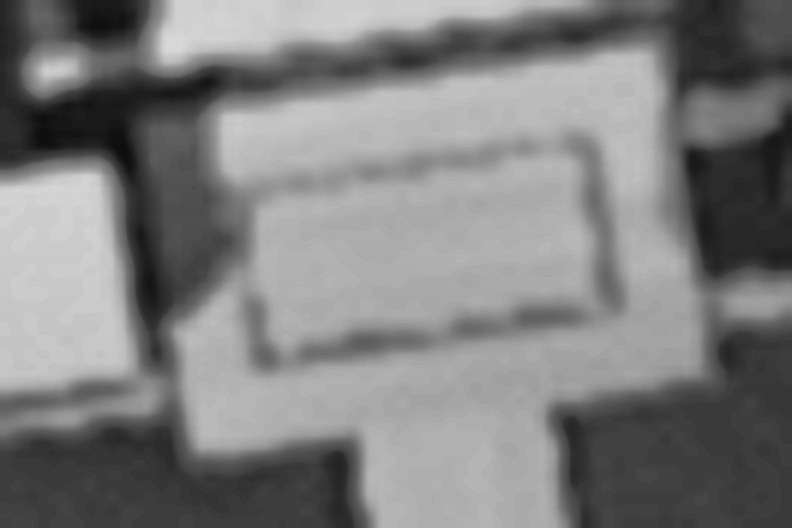

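View pics/nzs.png

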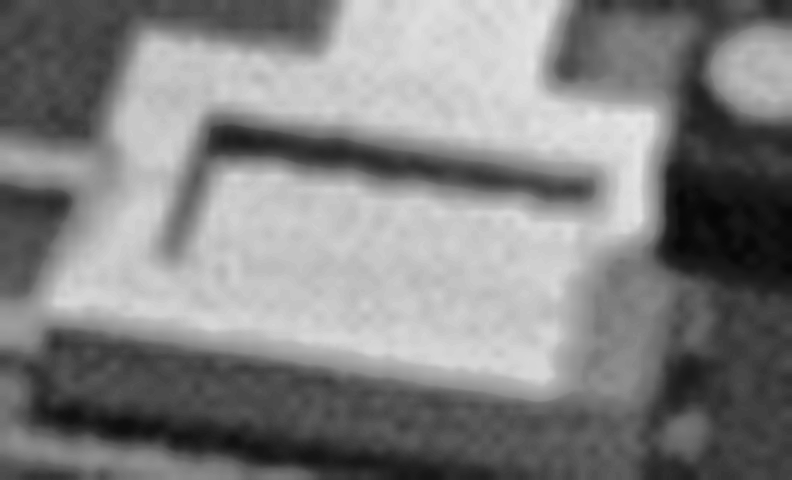

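Run:
```python
from h import *
c=manip.camera("top");s=manip.camera("scene")
f=lambda p,z:ray(c,325+(p[0]+.5)/12-.5,228+(p[1]+.5)/12-.5,z)
r=[f(p,.043) for p in [(250,185),(588,140),(617,310),(262,362)]]
print("recess top",np.mean(r,0),[np.linalg.norm(r[i]-r[i-1]).round(4) for i in range(4)])
a,b,d=[f(p,.046) for p in [(660,45),(707,378),(195,462)]]
print("plate",(a+d)/2,np.linalg.norm(a-b),np.linalg.norm(b-d),np.degrees(np.arctan2(-(d-b)[0],(d-b)[1])))
t=[f(p,.046) for p in [(357,480),(565,450)]];print("tongue mid",np.mean(t,0),np.linalg.norm(t[0]-t[1]))
h=lambda p,z:ray(s,255+(p[0]+.5)/12-.5,222+(p[1]+.5)/12-.5,z)
A=h((207,120),.046);B=h((603,180),.046)
P=[h(p,.046) for p in [(138,28),(665,100),(45,318)]]
print("scene rim A,B",A,B,np.linalg.norm(A-B),"plate",P,[np.linalg.norm(P[0]-P[i]).round(4) for i in (1,2)],"ctr",(P[1]+P[2])/2)
```

```text
recess top [0.5822907  0.03010547 0.043     ] [np.float64(0.0432), np.float64(0.0831), np.float64(0.042), np.float64(0.0874)]
plate [0.58117435 0.03064084 0.046     ] 0.08179575401339867 0.126015445133434 10.6226970773629
tongue mid [0.52992485 0.02159632 0.046     ] 0.051022395084961945
scene rim A,B [ 0.57193871 -0.01611114  0.046     ] [0.55666425 0.06990002 0.046     ] 0.08735690253310273 plate [array([ 0.55244849, -0.04160992,  0.046     ]), array([0.52993941, 0.07354108, 0.046     ]), array([ 0.63606544, -0.02394171,  0.046     ])] [np.float64(0.1173), np.float64(0.0855)] ctr [0.58300242 0.02479969 0.046     ]
```

```bash
python3 -m handwheel '[0,0,0,-0.015,0.2,0,0,0,-0.018,0.2,0,0,0,-0.018,0.2,0,0,0,-0.018,0,0,0,0,-0.018,0,0,0,0,-0.018,0,0,0,0,-0.018,0,0,0,0,-0.018,0,0,0,0,-0.015,0,0,0,0,0,0]'>/dev/null
python3 d.py .582 .0305 .28 10.4
python3 - <<'E'
from h import *
c=manip.camera("scene");cv2.imwrite("pics/s3.png",c["pixels"])
E
```

```text
t 13.05 p [0.5795 0.3811 0.2684] jawyaw 10.32 tiltz [-0.0293 -0.0175 -0.9994] d_tool [-0.3454 -0.0607 -0.0055] roll -0.08 F [ 0.8  0.3 -2.2] gap 0.0378 j6 0.37
```

View pics/s3.png

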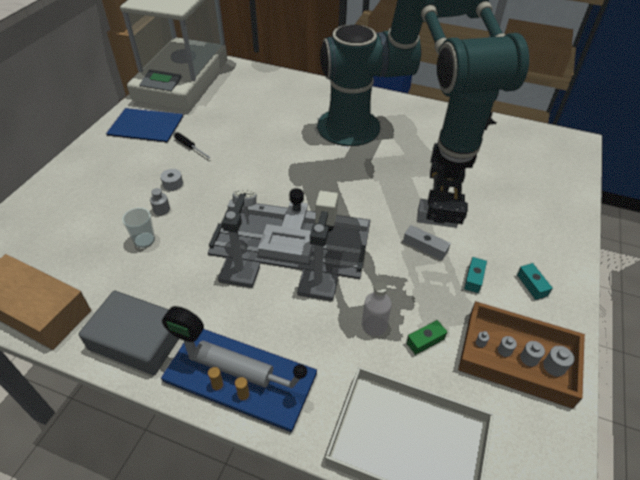

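Run:
```python
from h import *
a=cv2.imread("pics/s3.png")[140:270,390:500];a=cv2.resize(a,None,fx=4.5,fy=4.5,interpolation=cv2.INTER_CUBIC);cv2.imwrite("pics/s3z.png",np.clip(a*2.0,0,255).astype(np.uint8))
```

```text
(no output)
```

View pics/s3z.png

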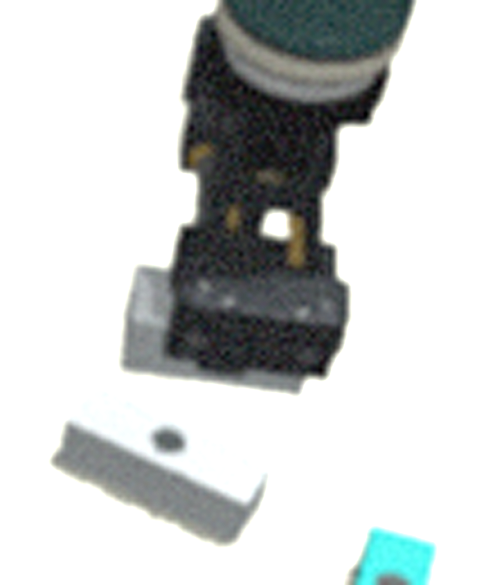

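The block is held at (447,208) in the full image. Next I'll carry it across above the camera.

```bash
python3 -m handwheel '[0,-0.03,-0.002,-0.003,0,0,-0.038,-0.007,-0.001,0,0,-0.038,-0.007,0,0,0,-0.038,-0.007,0,0,0,-0.038,-0.007,0,0,0,-0.038,-0.007,0,0,0,-0.038,-0.007,0,0,0,-0.038,-0.007,0,0,0,-0.02,-0.003,0,0,0,0,0,0,0]'>/dev/null
python3 d.py .582 .0305 .28 10.4
```

```text
t 13.93 p [0.5726 0.0479 0.2555] jawyaw 10.72 tiltz [-0.0602 -0.0257 -0.9979] d_tool [-0.0192  0.0044 -0.0245] roll 0.32 F [-0.1  1.1 -2.8] gap 0.0372 j6 -0.13
```

```bash
python3 -m handwheel '[0,-0.007,0,0,0,0,-0.007,0,0,0,0,-0.003,0,0,0,0,0,0,0.028,0,0,0,0,0.028,0,0,0,0,0.028,0,0,0,0,0,0,0,0,0,0,0,0,0,0,0,0,0,0,0,0,0]'>/dev/null
python3 d.py .582 .0305 .15 10.4
```

```text
t 14.77 p [0.5708 0.033  0.1674] jawyaw 11.03 tiltz [-0.0633 -0.0231 -0.9977] d_tool [-0.0044  0.0116  0.0167] roll 0.63 F [ 0.3 -0.9 -2.6] gap 0.0375 j6 -0.16
```

```bash
python3 -m handwheel '[0,0,0,0,0,0,0,0,0,0,0,0,0,0,0,0,0,0,0,0,0,0,0,0,0,0,0,0,0,0,0,0,0,0,0,0,0,0,0,0,0,0,0,0,0,0,0,0,0,0]'>/dev/null
python3 d.py .582 .0305 .15 10.4
python3 -m handwheel '[0,0,0.01,0,0,0,0,0.01,0,0,0,0,0.01,0,0,0,0,0,0,0,0,0,0,0,0,0,0,0,0,0,0,0,0,0,0,0,0,0,0,0,0,0,0,0,0,0,0,0,0,0]'>/dev/null
python3 d.py .582 .0305 .15 10.4
```

```text
t 15.6 p [0.5757 0.0337 0.1752] jawyaw 11.07 tiltz [-0.0508 -0.0227 -0.9985] d_tool [-0.004   0.0069  0.0249] roll 0.67 F [-0.1 -0.2 -2.5] gap 0.0372 j6 -0.16
t 16.43 p [0.6085 0.0402 0.172 ] jawyaw 11.07 tiltz [-0.0526 -0.0227 -0.9984] d_tool [-0.0041 -0.0266  0.0236] roll 0.67 F [ 0.1  0.2 -3.5] gap 0.0378 j6 -0.15
```

```bash
python3 -m handwheel '[0,0,-0.009,-0.01,0,0,0,-0.009,-0.01,0,0,0,-0.008,-0.01,0,0,0,0,-0.01,0,0,0,0,-0.01,0,0,0,0,-0.01,0,0,0,0,-0.01,0,0,0,0,-0.01,0,0,0,0,0,0,0,0,0,0,0]'>/dev/null
python3 d.py .582 .0305 .15 10.4
python3 -m handwheel '[0,0,0,0.04,0,0,0,0,0.04,0,0,0,0,0,0,0,0,0,0,0,0,0,0,0,0,0,0,0,0,0,0,0,0,0,0,0,0,0,0,0,0,0,0,0,0,0,0,0,0,0]'>/dev/null
python3 d.py .582 .0305 .15 10.4
```

```text
t 17.27 p [0.5852 0.0365 0.2667] jawyaw 11.05 tiltz [-0.0457 -0.0225 -0.9987] d_tool [-0.0037  0.0014  0.1169] roll 0.65 F [ 0.1 -0.6 -3.9] gap 0.038 j6 -0.16
t 18.1 p [0.5883 0.0352 0.195 ] jawyaw 11.07 tiltz [-0.0317 -0.022  -0.9993] d_tool [-0.0027 -0.0055  0.0452] roll 0.67 F [-0.4 -1.  -3.4] gap 0.0379 j6 -0.16
```

```bash
python3 -m handwheel '[0,0,-0.001,-0.01,-0.2,0,0,-0.001,-0.01,-0.2,0,0,-0.001,-0.01,0,0,0,0,-0.01,0,0,0,0,-0.01,0,0,0,0,-0.01,0,0,0,0,-0.01,0,0,0,0,-0.01,0,0,0,0,0,0,0,0,0,0,0]'>/dev/null
python3 d.py .582 .0305 .15 10.4
python3 -m handwheel '[0,-0.04,0,0,0,0,-0.04,0,0,0,0,0,0,0,0,0,0,0,0,0,0,0,0,0,0,0,0,0,0,0,0,0,0,0,0,0,0,0,0,0,0,0,0,0,0,0,0,0,0,0]'>/dev/null
python3 d.py .582 .0305 .15 10.4
```

```text
t 18.93 p [0.5896 0.0366 0.2892] jawyaw 11.51 tiltz [-0.0234 -0.0217 -0.9995] d_tool [-0.0022 -0.0049  0.1394] roll 1.11 F [-0.  -0.8 -4. ] gap 0.0376 j6 -0.16
t 19.77 p [ 0.6042 -0.0396  0.2865] jawyaw 11.87 tiltz [-0.0295 -0.0194 -0.9994] d_tool [ 0.0749 -0.0029  0.1357] roll 1.47 F [-0.7  0.3 -3.5] gap 0.0378 j6 -0.3
```

```bash
python3 -m handwheel '[0,0.008,0,0,0.2,0,0.008,0,0,0.2,0,0.008,0,0,0.2,0,0.008,0,0,0.2,0,0.008,0,0,0.2,0,0.008,0,0,0.2,0,0.008,0,0,0.2,0,0.005,0,0,0,0,0,0,0,0,0,0,0,0,0]'>/dev/null
python3 d.py .582 .0305 .15 10.4
python3 -m handwheel '[0,0,0,0.04,0,0,0,0,0.04,0,0,0,0,0.02,0,0,0,0,0,0,0,0,0,0,0,0,0,0,0,0,0,0,0,0,0,0,0,0,0,0,0,0,0,0,0,0,0,0,0,0]'>/dev/null
python3 d.py .582 .0305 .1 10.4
```

```text
t 20.6 p [0.5905 0.0299 0.2862] jawyaw 10.54 tiltz [-0.0287 -0.0184 -0.9994] d_tool [ 0.0039 -0.004   0.1363] roll 0.14 F [ 0.6 -0.5 -3.3] gap 0.0377 j6 -0.16
t 21.43 p [0.5953 0.0263 0.1942] jawyaw 10.45 tiltz [-0.0102 -0.0196 -0.9998] d_tool [ 0.0082 -0.011   0.0942] roll 0.05 F [-0.1  0.1 -3. ] gap 0.0378 j6 -0.16
```

```bash
python3 -m handwheel '[0,0.002,-0.004,0.009,0,0,0.002,-0.004,0.009,0,0,0.001,-0.002,0.009,0,0,0,0,0.009,0,0,0,0,0.009,0,0,0,0,0.009,0,0,0,0,0.009,0,0,0,0,0.006,0,0,0,0,0,0,0,0,0,0,0]'>/dev/null
python3 d.py .582 .0305 .085 10.4
python3 - <<'E'
from h import *
c=manip.camera("scene");a=cv2.resize(c["pixels"][130:290,200:380],None,fx=4.4,fy=3.7,interpolation=cv2.INTER_CUBIC);a=cv2.resize(c["pixels"][160:290,200:375],None,fx=4.5,fy=4.5,interpolation=cv2.INTER_CUBIC);cv2.imwrite("pics/s4.png",np.clip(a*1.4,0,255).astype(np.uint8))
c=manip.camera("top");a=cv2.resize(c["pixels"][190:320,280:440],None,fx=4.5,fy=4.5,interpolation=cv2.INTER_CUBIC);cv2.imwrite("pics/t4.png",np.clip(a*1.4,0,255).astype(np.uint8))
E
```

```text
t 22.27 p [0.5819 0.0284 0.1175] jawyaw 10.47 tiltz [-0.0109 -0.0196 -0.9997] d_tool [0.0026 0.001  0.0325] roll 0.07 F [-0.3  1.  -3.4] gap 0.0376 j6 -0.15
```

View pics/s4.png

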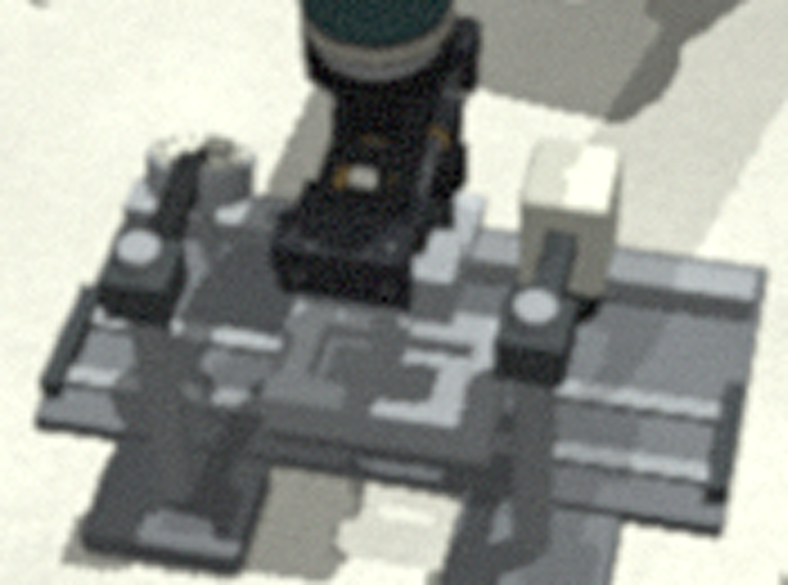

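View pics/t4.png

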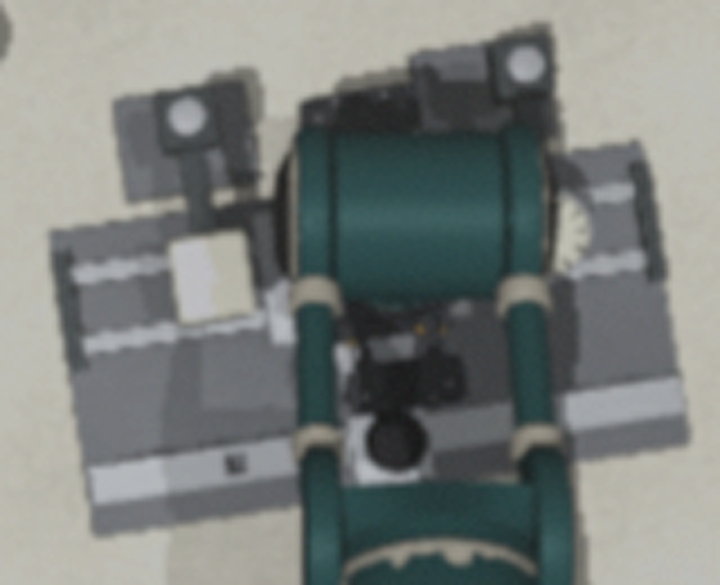

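```bash
cat > ov.py <<'E'
from h import *
from scipy.spatial.transform import Rotation as Ro
import sys
s=manip.sense();R=Ro.from_rotvec(s["tool_rot"]).as_matrix();p=np.array(s["tcp_pos"])
c=manip.camera("scene");im=np.clip(c["pixels"]*1.4,0,255).astype(np.uint8);a=cv2.resize(im[190:270,250:340],None,fx=7,fy=7,interpolation=cv2.INTER_CUBIC)
off=np.array([250,190])
P=lambda q:tuple(int(v) for v in (proj(c,q)-off+.5)*7-.5)
h=float(sys.argv[1])
C=lambda sx,sy,z:p+R@np.array([sx*.042,sy*.019,z])
for z in (h,h-.036):
    q=[C(x,y,z) for x,y in((1,1),(1,-1),(-1,-1),(-1,1))]
    for i in range(4):cv2.line(a,P(q[i]),P(q[i-1]),(0,0,255) if z==h else (0,255,255),1)
y=np.radians(10.4);Z=np.array([[np.cos(y),-np.sin(y)],[np.sin(y),np.cos(y)]])
q=[np.r_[np.array([.582,.0305])+Z@[x*.0205,w*.0435],.046] for x,w in((1,1),(1,-1),(-1,-1),(-1,1))]
for i in range(4):cv2.line(a,P(q[i]),P(q[i-1]),(0,255,0),1)
cv2.imwrite(sys.argv[2],a)
E
python3 ov.py .0184 pics/ov1.png
```

```text
(no output)
```

View pics/ov1.png

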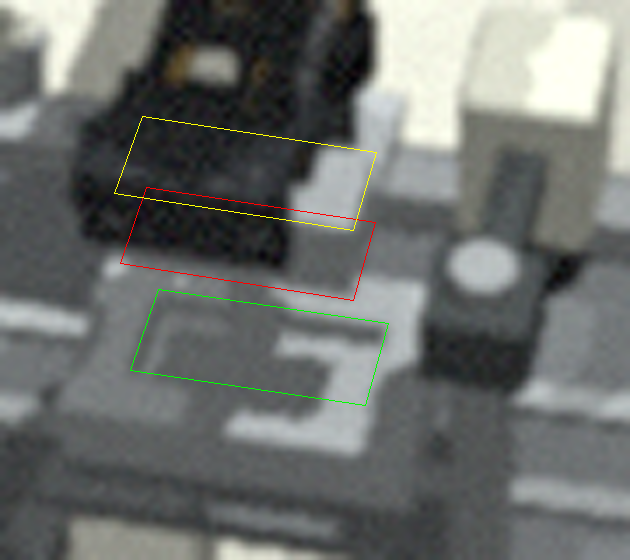

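The overlay agrees with the picture: the block's right end is at about (365,190) and the recess rim is where predicted. Lowering.

```bash
python3 -m handwheel '[0,0.001,0.0005,0.008,0,0,0.001,0.0005,0.008,0,0,0.001,0,0.008,0,0,0,0,0.008,0,0,0,0,0.005,0,0,0,0,0.002,0,0,0,0,0,0,0,0,0,0,0,0,0,0,0,0,0,0,0,0,0]'>/dev/null
python3 d.py .582 .0305 .0524 10.4
```

```text
t 23.25 p [0.5843 0.0311 0.0769] jawyaw 10.48 tiltz [-0.006  -0.0196 -0.9998] d_tool [ 0.0003 -0.0021  0.0245] roll 0.08 F [ 0.7 -0.2 -3.2] gap 0.0374 j6 -0.15
```

```bash
python3 -m handwheel '[0,0,-0.001,0.003,0,0,0,-0.001,0.003,0,0,0,0,0.003,0,0,0,0,0.002,0,0,0,0,0,0,0,0,0,0,0,0,0,0,0,0,0,0,0,0,0,0,0,0,0,0,0,0,0,0,0]'>/dev/null
python3 d.py .582 .0305 .0524 10.4
```

```text
t 24.08 p [0.5832 0.0304 0.0662] jawyaw 10.47 tiltz [-0.0032 -0.0195 -0.9998] d_tool [ 0.0006 -0.001   0.0138] roll 0.07 F [-0.3  0.5 -3.5] gap 0.0375 j6 -0.15
```

```bash
python3 -m handwheel '[0,0,-0.001,0.002,0,0,0,0,0.002,0,0,0,0,0.002,0,0,0,0,0.002,0,0,0,0,0.002,0,0,0,0,0,0,0,0,0,0,0,0,0,0,0,0,0,0,0,0,0,0,0,0,0,0]'>/dev/null
python3 d.py .582 .0305 .0524 10.4
```

```text
t 24.92 p [0.5822 0.03   0.0551] jawyaw 10.47 tiltz [-0.003  -0.0195 -0.9998] d_tool [ 0.0006 -0.0001  0.0027] roll 0.07 F [-0.3 -0.8 -2.8] gap 0.0378 j6 -0.15
```

The underside is below the rim and there's no contact force, so the block has entered the recess. Lowering the last few mm and releasing.

```bash
python3 -m handwheel '[0,0,0,0.001,0,0,0,0,0.001,0,0,0,0,0.001,0,0,0,0,0,0,0,0,0,0,0,0,0,0,0,0,0,0,0,0,0,0,0,0,0,0,0,0,0,0,0,0,0,0,0,0]'>/dev/null
python3 d.py .582 .0305 .0524 10.4
python3 -m handwheel '[60,0,0,0,0,60,0,0,0,0,60,0,0,0,0,60,0,0,0,0,60,0,0,0,0,60,0,0,-0.01,0,60,0,0,-0.01,0,60,0,0,-0.01,0,60,0,0,0,0,60,0,0,0,0]'>/dev/null
python3 d.py .582 .0305 .07 10.4
```

```text
t 25.75 p [0.5828 0.0298 0.0532] jawyaw 10.47 tiltz [-0.0017 -0.0196 -0.9998] d_tool [ 0.0008 -0.0007  0.0008] roll 0.07 F [-0.6 -0.5 -1.9] gap 0.0379 j6 -0.15
t 26.58 p [0.586  0.0307 0.0896] jawyaw 10.48 tiltz [ 0.0052 -0.0194 -0.9998] d_tool [ 0.0009 -0.004   0.0196] roll 0.08 F [-0.6 -0.3  0.4] gap 0.053 j6 -0.15
```

```bash
python3 -m handwheel '[0,0,-0.002,0,0,0,0,-0.002,0,0,0,0,0,0,0,0,0,0,0,0,0,0,0,0.002,0,0,0,0,0.004,0,0,0,0,0.004,0,0,0,0,0.003,0,0,0,0,0,0,0,0,0,0,0]'>/dev/null
python3 d.py .582 .0305 .07 10.4
```

```text
t 27.42 p [0.5805 0.0295 0.0739] jawyaw 10.48 tiltz [ 0.0031 -0.0195 -0.9998] d_tool [0.0008 0.0016 0.0039] roll 0.08 F [ 0.3 -0.   0.6] gap 0.0005 j6 -0.15
```

```bash
python3 -m handwheel '[0,0,0,0.001,0,0,0,0,0.002,0,0,0,0,0.002,0,0,0,0,0.002,0,0,0,0,0.002,0,0,0,0,0.002,0,0,0,0,0.003,0,0,0,0,0.003,0,0,0,0,0.003,0,0,0,0,0.003,0]'>/dev/null
python3 d.py .582 .0305 .07 10.4
```

```text
t 28.25 p [0.5808 0.0295 0.0704] jawyaw 10.48 tiltz [-0.0011 -0.0197 -0.9998] d_tool [0.0008 0.0014 0.0003] roll 0.08 F [-8.4 -0.2 17.3] gap 0.0004 j6 -0.15
```

```bash
python3 -m handwheel '[0,0,0,0.004,0,0,0,0,0.005,0,0,0,0,0.006,0,0,0,0,0.006,0,0,0,0,0.006,0,0,0,0,0.006,0,0,0,0,0.006,0,0,0,0,0.006,0,0,0,0,0.006,0,0,0,0,0.006,0]'>/dev/null
python3 d.py .582 .0305 .07 10.4
```

```text
t 29.08 p [0.5812 0.0282 0.0703] jawyaw 10.49 tiltz [-0.0083 -0.0222 -0.9997] d_tool [0.0021 0.0012 0.0002] roll 0.09 F [-17.   -0.4  35.1] gap 0.0004 j6 -0.15
```

Home: the fingertips rest on the block's top at z = 0.0703 (expected 0.070) under 35 N. Next I'll lift and turn the jaws by 90° so the gripper's body clears the gauge while sliding.

```bash
python3 -m handwheel '[0,0,0,-0.004,0,0,0,0,-0.01,0,0,0,0,-0.01,0,0,0,0,-0.01,0,50,0,0,-0.01,7,60,0,0,-0.01,7,70,0,0,-0.01,7,80,0,0,-0.01,7,90,0,0,0,7,100,0,0,0,7]'>/dev/null
python3 d.py .469 .0115 .14 -79.6
python3 - <<'E'
from h import *
c=manip.camera("scene");a=cv2.resize(c["pixels"][180:290,200:375],None,fx=4.5,fy=4.5,interpolation=cv2.INTER_CUBIC);cv2.imwrite("pics/s5.png",np.clip(a*1.4,0,255).astype(np.uint8))
E
```

```text
t 29.92 p [0.5839 0.0302 0.1552] jawyaw -32.54 tiltz [-0.0023 -0.022  -0.9998] d_tool [-0.0773 -0.087   0.0158] roll 47.06 F [-0.6  0.7 -0.4] gap 0.0385 j6 0.6
```

View pics/s5.png

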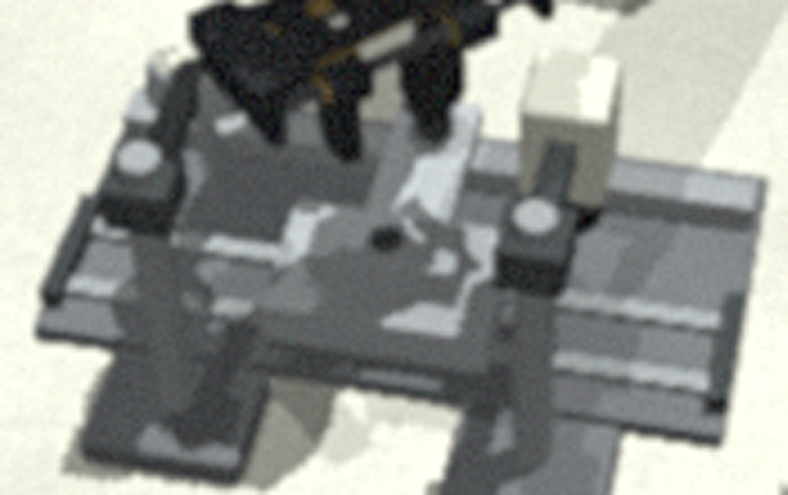

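The black disc at (385,237) is the seated block's top, with the block in the recess. Now moving over the knob and finishing the turn.

```bash
python3 -m handwheel '[100,-0.012,-0.013,-0.003,0,100,-0.013,-0.0145,-0.002,0,100,-0.013,-0.0145,0,0,100,-0.013,-0.0145,0,0,100,-0.013,-0.0145,0,0,100,-0.009,-0.01,0,0,100,0,0,0,6.5,100,0,0,0,6.5,100,0,0,0,6.5,100,0,0,0,6.5]'>/dev/null
python3 d.py .469 .0115 .14 -79.6
python3 -m handwheel '[100,0,0,0,5,100,0,0,0,5,100,0,0,0,4,100,0,0,0,0,100,0,0,0,0,100,0,0,0,0,100,0,0,0,0,100,0,0,0,0,100,0,0,0,0,100,0,0,0,0]'>/dev/null
python3 d.py .469 .0115 .14 -79.6
```

```text
t 30.8 p [0.4719 0.0118 0.1617] jawyaw -58.21 tiltz [-0.0021 -0.0218 -0.9998] d_tool [-0.0023 -0.0017  0.0217] roll 21.39 F [0.6 0.1 0.2] gap 0.0886 j6 1.02
t 31.63 p [0.4714 0.0118 0.162 ] jawyaw -71.79 tiltz [-0.0032 -0.0217 -0.9998] d_tool [-0.0022 -0.0009  0.022 ] roll 7.81 F [-0.5 -0.5 -0.2] gap 0.0884 j6 1.25
```

```bash
python3 -m handwheel '[100,-0.001,0,0.005,2.6,100,-0.001,0,0.009,2.6,100,0,0,0.009,2,100,0,0,0.009,0,100,0,0,0.009,0,100,0,0,0.009,0,100,0,0,0.006,0,100,0,0,0,0,100,0,0,0,0,100,0,0,0,0]'>/dev/null
python3 d.py .469 .0115 .073 -79.6
python3 - <<'E'
from h import *
c=manip.camera("scene");a=cv2.resize(c["pixels"][160:290,200:375],None,fx=4.5,fy=4.5,interpolation=cv2.INTER_CUBIC);cv2.imwrite("pics/s6.png",np.clip(a*1.4,0,255).astype(np.uint8))
c=manip.camera("top");a=cv2.resize(c["pixels"][190:320,280:440],None,fx=4.5,fy=4.5,interpolation=cv2.INTER_CUBIC);cv2.imwrite("pics/t6.png",np.clip(a*1.4,0,255).astype(np.uint8))
E
```

```text
t 32.47 p [0.4699 0.0099 0.1027] jawyaw -78.95 tiltz [-0.0025 -0.0217 -0.9998] d_tool [-0.0004 -0.0023  0.0296] roll 0.65 F [-0.1 -0.1  0.2] gap 0.0883 j6 1.38
```

View pics/s6.png

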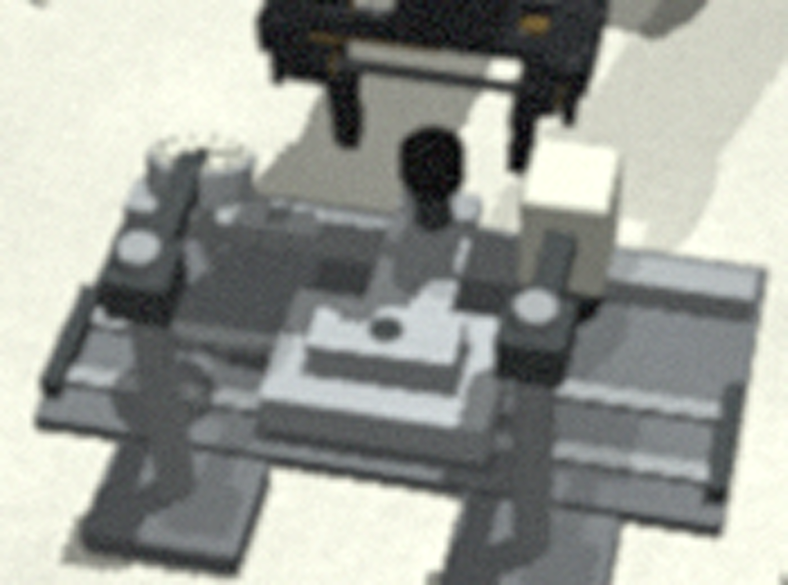

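View pics/t6.png

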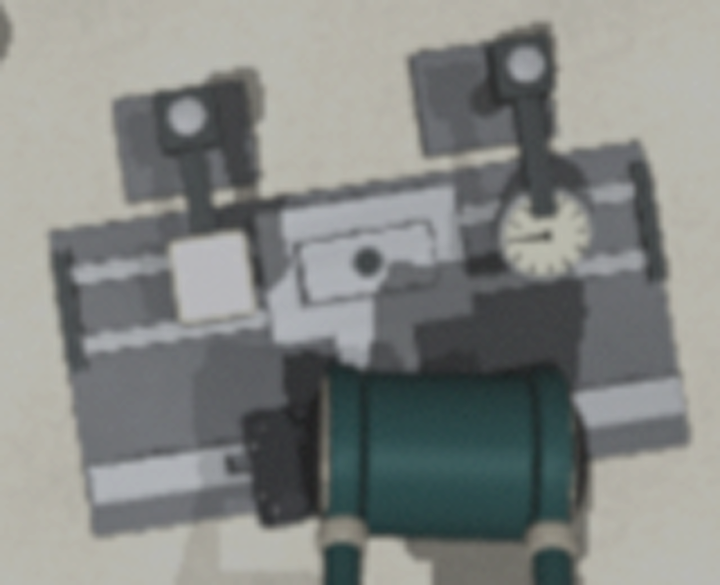

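The scene view shows the block seated level in the recess (disc at (385,328)) and the open fingers on either side of the knob at (430,160). Descending and gripping it.

```bash
python3 -m handwheel '[100,0,-0.001,0.006,0.3,100,0,-0.001,0.008,0.3,100,0,0,0.008,0,100,0,0,0.006,0,100,0,0,0,0,70,0,0,0,0,30,0,0,0,0,0,0,0,0,0,0,0,0,0,0,0,0,0,0,0]'>/dev/null
python3 d.py .469 .0115 .073 -79.6
python3 -m handwheel '[0,0,0,0,0,0,0,0,0,0,0,0,0,0,0,0,0,0,0,0,0,0,0,0,0,0,0,0,0,0,0,0,0,0,0,0,0,0,0,0,0,0,0,0,0,0,0,0,0,0]'>/dev/null
python3 d.py .469 .0115 .073 -79.6
```

```text
t 33.4 p [0.4708 0.0115 0.0731] jawyaw -79.61 tiltz [ 6.000e-04 -2.170e-02 -9.998e-01] d_tool [-0.0018 -0.0003  0.0001] roll -0.01 F [ 0.2 -0.  -0.1] gap 0.0571 j6 1.39
t 34.23 p [0.4712 0.011  0.0736] jawyaw -79.6 tiltz [ 0.002  -0.0225 -0.9997] d_tool [-0.0021 -0.0009  0.0006] roll -0.0 F [ 0.9 -1.3 -0.4] gap 0.0387 j6 1.39
```

```bash
python3 -m handwheel '[0,0,0,-0.003,0,0,0,0,-0.003,0,0,0,0,-0.003,0,0,0,0,-0.003,0,0,0,0,-0.003,0,0,0,0,-0.003,0,0,0,0,-0.002,0,0,0,0,-0.0015,0,0,0,0,-0.0015,0,0,0,0,-0.0015,0]'>/dev/null
python3 d.py .469 .0115 .088 -79.6
```

```text
t 35.07 p [0.4709 0.0118 0.0918] jawyaw -79.62 tiltz [ 0.0051 -0.0215 -0.9998] d_tool [-0.0019 -0.0002  0.0038] roll -0.02 F [  9.5  -0.6 -19.7] gap 0.0392 j6 1.39
```

Lifted about 18 mm with the knob still gripped. Sliding towards the gauge (tool +y).

```bash
python3 -m handwheel '[0,0,0,0,0,0,0,0.002,-0.001,0,0,0,0.004,-0.001,0,0,0,0.005,-0.001,0,0,0,0.005,-0.001,0,0,0,0.005,-0.001,0,0,0,0.005,-0.001,0,0,0,0.005,-0.001,0,0,0,0.005,-0.001,0,0,0,0.003,-0.001,0]'>/dev/null
python3 d.py .489 -.087 .088 -79.6
```

```text
t 35.9 p [ 0.476  -0.0166  0.0919] jawyaw -79.67 tiltz [ 0.0046 -0.0028 -1.    ] d_tool [0.0001 0.0716 0.0041] roll -0.07 F [  7.6   3.4 -15.8] gap 0.0391 j6 1.31
```

```bash
python3 -m handwheel '[0,0,0.006,-0.0007,0,0,0,0.006,-0.0007,0,0,0,0.006,-0.0007,0,0,0,0.006,-0.0007,0,0,0,0.006,-0.0007,0,0,0,0.006,-0.0007,0,0,0,0.006,-0.0007,0,0,0,0.006,-0.0007,0,0,0,0.006,-0.0007,0,0,0,0.003,-0.0007,0]'>/dev/null
python3 d.py .489 -.087 .088 -79.6
python3 - <<'E'
from h import *
c=manip.camera("scene");a=cv2.resize(c["pixels"][160:290,200:375],None,fx=4.5,fy=4.5,interpolation=cv2.INTER_CUBIC);cv2.imwrite("pics/s7.png",np.clip(a*1.4,0,255).astype(np.uint8))
E
```

```text
t 36.73 p [ 0.4842 -0.0627  0.0923] jawyaw -79.57 tiltz [ 0.0017  0.0156 -0.9999] d_tool [0.0003 0.0248 0.0039] roll 0.03 F [  4.4   2.2 -11.9] gap 0.0391 j6 1.19
```

View pics/s7.png

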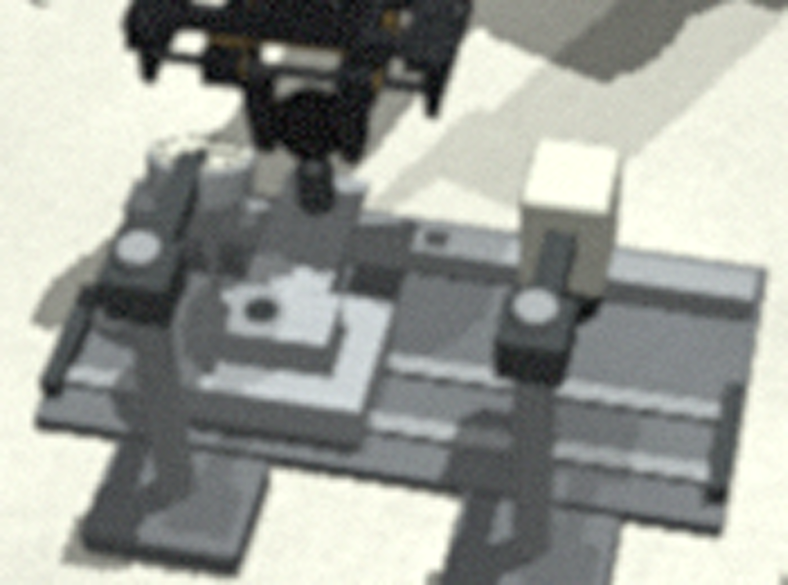

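The carriage has moved about 75 mm: the knob is at (315,130) and the block nearly under the gauge. Continuing.

```bash
python3 -m handwheel '[0,0,0.005,-0.0005,0,0,0,0.005,-0.0005,0,0,0,0.005,-0.0005,0,0,0,0.004,-0.0005,0,0,0,0.002,-0.0005,0,0,0,0,-0.0007,0,0,0,0,-0.0007,0,0,0,0,-0.0007,0,0,0,0,-0.0007,0,0,0,0,-0.0007,0]'>/dev/null
python3 d.py .489 -.087 .0735 -79.6
```

```text
t 37.62 p [ 0.4871 -0.0785  0.0925] jawyaw -79.41 tiltz [ 7.000e-04  2.220e-02 -9.998e-01] d_tool [0.0002 0.0091 0.0188] roll 0.19 F [  6.4  -1.9 -14.2] gap 0.039 j6 1.15
```

```bash
python3 -m handwheel '[0,0,0.003,-0.0005,0,0,0,0.003,-0.0005,0,0,0,0.003,-0.0005,0,0,0,0.002,-0.0005,0,0,0,0,-0.0003,0,0,0,0,0,0,0,0,0,0.001,0,0,0,0,0.001,0,0,0,0,0.001,0,0,0,0,0.001,0]'>/dev/null
python3 d.py .489 -.087 .0735 -79.6
```

```text
t 38.45 p [ 0.4883 -0.0851  0.0884] jawyaw -79.35 tiltz [-4.000e-04  2.710e-02 -9.996e-01] d_tool [0.0003 0.0024 0.0148] roll 0.25 F [ 3.6 -0.4 -9.5] gap 0.0391 j6 1.13
```

```bash
python3 -m handwheel '[0,0,0.001,0.001,0,0,0,0.001,0.001,0,0,0,0.001,0.0015,0,0,0,0,0.002,0,0,0,0,0.002,0,0,0,0,0.002,0,0,0,0,0.002,0,0,0,0,0.002,0,0,0,0,0.002,0,0,0,0,0,0]'>/dev/null
python3 d.py .489 -.087 .0735 -79.6
```

```text
t 39.28 p [ 0.4886 -0.0866  0.0748] jawyaw -79.36 tiltz [-0.0028  0.0298 -0.9996] d_tool [0.0003 0.0005 0.0013] roll 0.24 F [ 0.5  1.9 -7. ] gap 0.0389 j6 1.12
```

The knob is down past bar-riding height (0.0836), so the pin is in the hole. Lowering the last mm and letting go.

```bash
python3 -m handwheel '[0,0,0,0.001,0,0,0,0,0.001,0,60,0,0,0,0,80,0,0,0,0,90,0,0,0,0,90,0,0,0,0,90,0,0,0,0,90,0,0,0,0,90,0,0,0,0,90,0,0,0,0]'>/dev/null
python3 d.py .489 -.087 .0735 -79.6
python3 - <<'E'
from h import *
c=manip.camera("scene");a=cv2.resize(c["pixels"][160:290,200:375],None,fx=4.5,fy=4.5,interpolation=cv2.INTER_CUBIC);cv2.imwrite("pics/s8.png",np.clip(a*1.4,0,255).astype(np.uint8))
E
```

```text
t 40.12 p [ 0.4901 -0.0876  0.0757] jawyaw -79.41 tiltz [-1.000e-04  2.910e-02 -9.996e-01] d_tool [-0.001  -0.0007  0.0022] roll 0.19 F [-0.  -0.2  0.2] gap 0.0795 j6 1.12
```

View pics/s8.png

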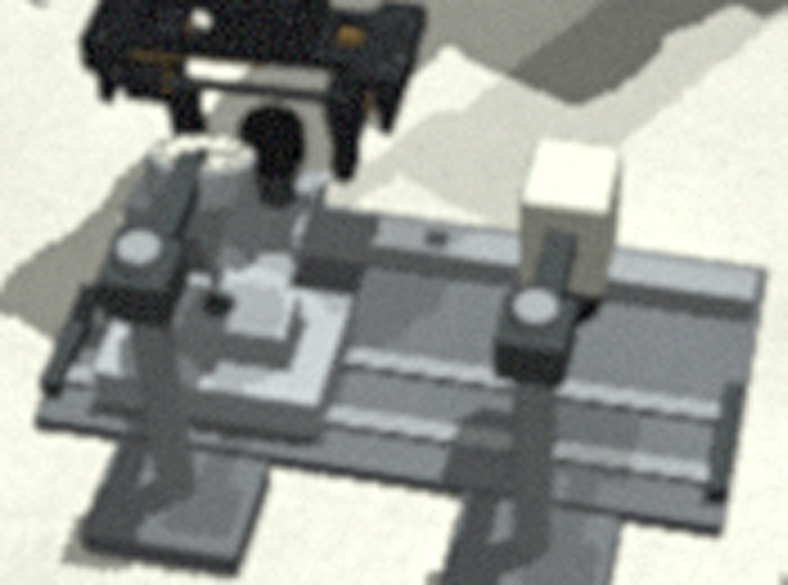

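```bash
python3 -m handwheel '[100,0,0,-0.006,0,100,0,0,-0.01,0,100,0,0,-0.01,0,100,0,0,-0.01,0,100,0,0,-0.01,0,100,0,0,-0.01,0,100,0,0,-0.01,0,100,0,0,-0.01,0,100,0,0,-0.01,0,100,0,0,-0.01,0]'>/dev/null
python3 -m handwheel '[100,0,0,-0.01,0,100,0,0,-0.01,0,100,-0.01,0,-0.01,0,100,-0.01,-0.02,0,0,100,-0.01,-0.03,0,0,100,-0.01,-0.03,0,0,100,-0.01,-0.03,0,0,100,0,-0.03,0,0,100,0,-0.03,0,0,100,0,0,0,0]'>/dev/null
python3 d.py .489 -.087 .0735 -79.6
python3 - <<'E'
from h import *
c=manip.camera("scene");cv2.imwrite("pics/s9f.png",c["pixels"]);a=cv2.resize(c["pixels"][160:290,200:375],None,fx=4.5,fy=4.5,interpolation=cv2.INTER_CUBIC);cv2.imwrite("pics/s9.png",np.clip(a*1.4,0,255).astype(np.uint8))
c=manip.camera("top");cv2.imwrite("pics/t9f.png",c["pixels"]);a=cv2.resize(c["pixels"][190:320,280:440],None,fx=4.5,fy=4.5,interpolation=cv2.INTER_CUBIC);cv2.imwrite("pics/t9.png",np.clip(a*1.4,0,255).astype(np.uint8))
E
```

```text
t 41.83 p [0.4092 0.0694 0.2275] jawyaw -79.8 tiltz [ 0.0095  0.0277 -0.9996] d_tool [0.0487 0.172  0.1504] roll -0.2 F [-0.5 -0.5  0. ] gap 0.088 j6 1.47
```

View pics/s9.png

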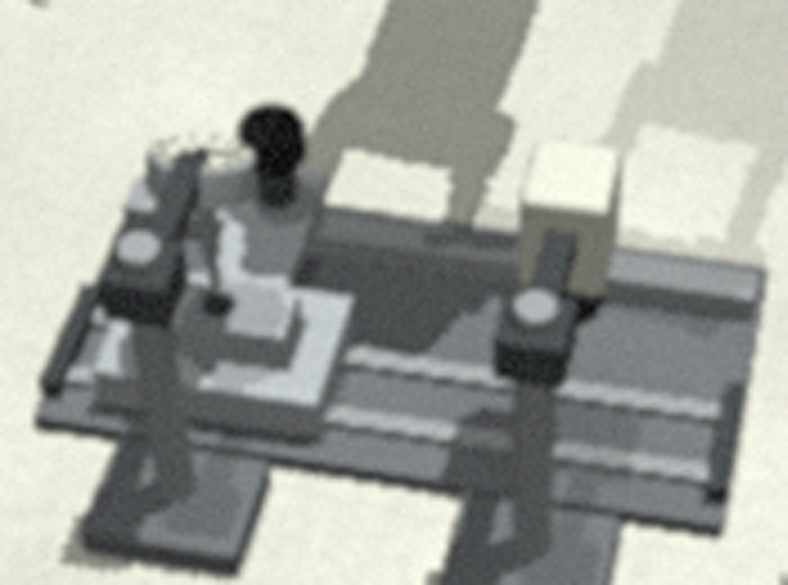

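View pics/t9.png

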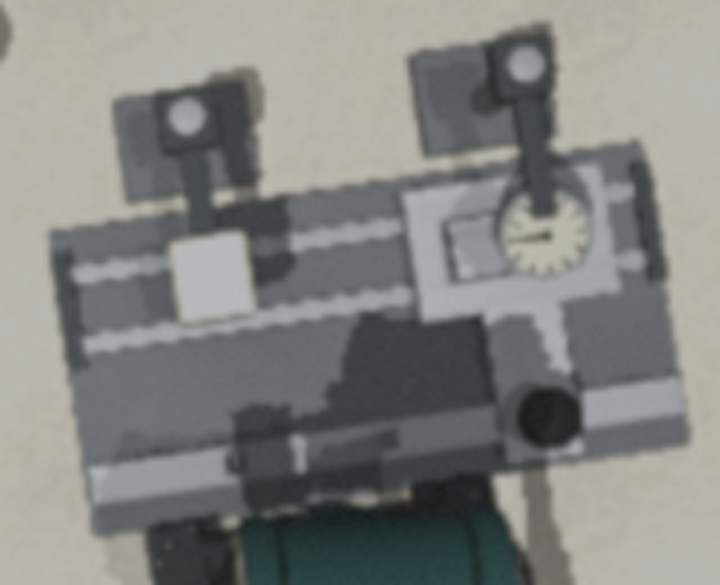

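The block is under the dial and the knob is at the hole. I'll check the knob height by two-view triangulation, before against after.

Run:
```python
from h import *
T=manip.camera("top");S=manip.camera("scene")
def cen(im,box):
    g=cv2.cvtColor(im,cv2.COLOR_BGR2GRAY);m=np.zeros_like(g);x0,y0,x1,y1=box;m[y0:y1,x0:x1]=(g[y0:y1,x0:x1]<30)
    n,l,st,ce=cv2.connectedComponentsWithStats(m);i=1+np.argmax(st[1:,4]);return ce[i],st[i]
def tri(a,b):
    P=[np.array(c["K"])@np.array(c["camera_from_world"])[:3] for c in (T,S)]
    q=cv2.triangulatePoints(P[0],P[1],a.reshape(2,1),b.reshape(2,1));return (q[:3]/q[3]).ravel()
for t,s,bt,bs in [("pics/top0.png","pics/scene0.png",(352,275,385,302),(285,185,308,206)),("pics/t9f.png","pics/s9f.png",(390,270,415,295),(250,180,272,200))]:
    a,sa=cen(cv2.imread(t),bt);b,sb=cen(cv2.imread(s),bs);print(a,sa,b,sb,tri(a,b).round(4))
```

```text
[365.5 282.5] [365 282   2   2   2] [296.31125828 197.21192053] [291 190  12  16 151] [0.4839 0.0176 0.1025]
[400.69892473 281.52688172] [395 277  13  12  93] [260.69784173 191.5323741 ] [254 185  13  15 139] [ 0.4888 -0.0828  0.0926]
```

Run:
```python
from h import *
T=manip.camera("top");S=manip.camera("scene")
def cen(im,box,th):
    g=cv2.cvtColor(im,cv2.COLOR_BGR2GRAY);m=np.zeros_like(g);x0,y0,x1,y1=box;m[y0:y1,x0:x1]=(g[y0:y1,x0:x1]<th)
    n,l,st,ce=cv2.connectedComponentsWithStats(m);i=1+np.argmax(st[1:,4]);return ce[i],st[i]
def tri(a,b):
    P=[np.array(c["K"])@np.array(c["camera_from_world"])[:3] for c in (T,S)]
    q=cv2.triangulatePoints(P[0],P[1],a.reshape(2,1),b.reshape(2,1));return (q[:3]/q[3]).ravel()
for th in (35,45):
  for t,s,bt,bs in [("pics/top0.png","pics/scene0.png",(352,275,385,302),(285,185,308,203)),("pics/t9f.png","pics/s9f.png",(390,270,415,295),(250,180,272,198))]:
    a,sa=cen(cv2.imread(t),bt,th);b,sb=cen(cv2.imread(s),bs,th);print(th,a,sa,b,sb,tri(a,b).round(4))
```

```text
35 [368.23287671 286.39726027] [362 282  12  11  73] [296.36619718 196.08450704] [291 190  12  13 142] [0.4724 0.0106 0.0944]
35 [401.15625  282.265625] [395 277  13  12 128] [260.4962963  190.68888889] [254 184  13  14 135] [ 0.4869 -0.0841  0.0935]
45 [367.5952381  287.20634921] [362 281  13  13 126] [296.10126582 195.80379747] [290 189  13  14 158] [0.4706 0.0109 0.0937]
45 [401.34210526 282.11184211] [395 276  14  13 152] [260.55479452 190.63013699] [254 184  14  14 146] [ 0.4872 -0.0842  0.0939]
```

Run:
```python
from h import *
S=manip.camera("scene")
print(ray(S,200+218.5/4.5-.5,160+302.5/4.5-.5,.070), "expected .5986 -.0646; if 3mm high:",proj(S,[.5986,-.0646,.070]),proj(S,[.5986,-.0646,.073]))
s=manip.sense();print(s["time"],s["joint_velocities"].max() if hasattr(s["joint_velocities"],'max') else s["joint_velocities"])
manip.hand_in()
```

```text
[ 0.59882976 -0.06861466  0.07      ] expected .5986 -.0646; if 3mm high: [249.51683059 227.0839619 ] [249.41308062 226.2708961 ]
42.1833 0.0020369827985726985
the job is handed in; nothing more can be done
```

I put the 84 mm block in the recess and pressed it home. I then pulled the plunger, slid the carriage under the dial gauge, let the pin drop into the hole there, and handed in at about 42 s (limit 72 s).

- **Block seated:** while pressing at about 35 N, the fingertips read 70.3 mm high against an expected 70 mm. After the slide, the scene view puts the disc on its top within about 4 mm along the slide of where it should be, partly shadowed. In image row, where a raised block would show, it agrees with home height.
- **Plunger locked:** measured from the two cameras, the knob height is the same before and after the slide (93.7 and 93.9 mm), so the pin is fully in.
- **Carriage travel:** it measured about 96.5 mm instead of 100 mm. The 2 mm play at each hole plus camera error can account for that.
- **Gauge, camera and other pieces:** the gripper stayed clear of the gauge and camera, and the last pictures show both where they started. No contact force showed up apart from pressing the block and working the plunger. I did not re-measure where the other pieces ended up, but the gripper never touched them.

The gripper tilted slightly during moves, up to about 4°. I worked most of that out before lowering the block, leaving about 1°, and it went into the recess without touching the rim.

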